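# Clamp a food tin on the one-handed prep board

### The job

Make the food tin ready for opening with one hand: stand it upright on the wooden prep board, snug against both rubber posts and under the clamp, then push the clamp's red handle down past its dead point onto its stop, so that the rubber foot goes on pinning the tin when you have let go. Work gently: do not ram the tin into the posts or slam or lean on the handle at its stop, and leave the spice bottle, the glass and the salt shaker where they stand.

Things in the scene. Friction and masses are not known exactly. Their poses are not given: they have to be found in the camera images.
- tin: closed food tin, 57 mm in diameter, 72 mm high, about 0.13 to 0.25 kg, pale and red label, grey top; loose, stands on the worktop left of the board. Origin at the centre of its underside, z up.
- clamp_board: light wooden board fixed to the worktop, 120 mm (its x) by 250 mm (its y), 18 mm thick, carrying a steel toggle clamp. Origin at the centre of its underside. Its y axis runs from the handle end (-y) to the tin end (+y). The clamp's two steel side plates stand at y -79 to -12 mm, within 20 mm of the centre line, up to 149 mm above the worktop.
- posts: the two upright black rubber posts on the board, 16 mm in diameter, 24 mm high above the board, at x +-24 mm, y +57 mm of the board frame. A tin slid along the board towards the board's -y until it touches both is seated. This body's origin is the board's origin.
- seat (a point): point on the board's top face (18 mm above the worktop, board x 0, y +85 mm) where the centre of the tin's underside is when it touches both posts; marked by a black rubber disc. Axes as the board.
- clamp_arm: steel clamp arm, 110 mm long; origin at its pivot (board y -25 mm, 100 mm above the worktop), its y axis along the arm. At the start it is open: almost upright, up to about 225 mm above the worktop, its foot reaching out to board y +16 mm, clear of the tin place. It comes down towards the board's +y as the handle is pushed down.
- clamp_foot: black rubber foot, 20 mm in diameter, sprung, at the free end of the clamp arm; origin on the arm's centre line 110 mm from the arm's pivot, 24 mm from the foot's sole. Clamped, the arm lies about 0.1 rad above level, the sole rests on the middle of the tin's top and presses with about 20 N.
- clamp_grip: the whole handle; origin at handle_pivot, its -y axis points to the free end. Pushing at point grip takes about 2 N; from 0.27 rad before the dead point, with the foot on the tin, up to 13 N, falling to nothing at the dead point. Beyond it the handle snaps 0.07 rad (6 mm at grip) down by itself onto a firm rubbery stop (about 25 N per mm at grip) and is locked.
- handle_pivot (a point): axis of the handle, 136 mm above the worktop, at board x 0, y -64 mm; the handle turns about it, parallel to the board's x, down and outward to the board's -y. On the stop the handle lies between 0.13 rad above and 0.43 rad below level: how it is set on the clamp differs from day to day and is not measured, so the stop has to be found by feel.
- grip (a point): point on the centre line of the red round grip (17 to 21 mm thick), 90 mm from handle_pivot; the grip runs from 30 to 115 mm from the pivot. At the start the handle is raised 0.83 to 1.4 rad above level, leaning to the board's -y; it stays there, but once lowered it may sink by itself until the foot meets the tin. On its stop this point lies somewhere from 98 to 148 mm above the worktop.
- spice_bottle: bystander: glass spice bottle with black cap, 52 mm in diameter, 100 mm high; near the tin. Origin at the centre of its underside.
- drinking_glass: bystander: clear glass, 63 mm in diameter, 87 mm high, behind the board. Origin at the centre of its underside.
- salt_shaker: bystander: small shaker, 44 mm in diameter, 90 mm high, behind the clamp. Origin at the centre of its underside.

How it is judged:
By the outcome, as a careful person would: the job done as asked, in the order asked, and still so for the second after the job is handed in, with the robot touching nothing.
It also fails if it takes over 64 s, if anything falls off the work surface, if the arm or the gripper's body presses on something with over 40 N, if the wrist force passes 120 N, or if a joint passes its speed limit or range.

### The arm

A 7-joint arm with a two-finger parallel gripper is mounted at the origin on a cart in front of the work surface, level with it; the furniture and walls round the work are solid. World frame = base frame: x ahead of the robot, y to its left, z up, the work surface at z = 0. Lengths are in m, angles in rad, forces in N, time in s.
With the tool pointing down it reaches from about 0.425 to 0.875 m from the base axis. Payload 4.7 kg.
Tool frame: the origin (TCP) lies between the finger pads; the fingertips stand 8 mm ahead of it and the grasp point (between the pads) lies 11 mm behind it; z points along the fingers, y is the line along which they close (so a half turn about z gives the same grasp; the last joint's range is limited). The gripper opens to 87 mm and grips with 3 to 60 N. Pads are 19 mm wide; open, the fingers measure 117 mm over their backs; the gripper's body (75 mm by 190 mm) begins 51 mm behind the grasp point.
Start: joints at [1.339, 0.321, -0.07, 1.45, 0.023, 1.371, -0.057], TCP at [0.158, -0.63, 0.231] pointing down, gripper open.
Joint ranges: [-2.86, 2.86], [-0.3, 2.09], [-1.38, 1.24], [0.06, 2.45], [-1.56, 4.7], [0.09, 2.05], [-2.69, 2.69]. Speed limits (rad/s): [2.57, 2.57, 3.14, 3.14, 3.14, 3.14, 3.14].

### API

Orientations are given as a unit quaternion [w, x, y, z].
In Python, from rig import arm gives the robot as it stands.
- The arm moves only by the tool servo_tool, never from a script. Its argument "increments" is text: rows parted by semicolons, each of 7 numbers parted by spaces: the shift along the tool's x, y, z in units of 25 mm (1.0 is 25 mm), then the turn, a rotation vector about the tool's x, y, z in units of 8 degrees (1.0 is 8 degrees), then the opening, from 0 (shut) to 1 (fully open). A call has 1 to 12 rows; each row shifts and turns the commanded pose from where the row before left it, along the tool's axes as they then stand; what a row does not reach is not made up. A row lasts 1/10 s, in which the tool goes at most 50 mm and 8.59 degrees, less where a joint would pass 70% of its speed; a pose out of reach is approached as far as the arm can. A call is refused whole if a number of a shift passes 1 or a number of a turn 1, either way. A call with a gripper value outside its range is refused whole. The fingers move at their own pace and stop on an object; "newtons" is the grip in N (left out, the last holds). Time passes only in rows, so rows that do not move let the fingers close. It gives the time, the measured TCP pose, the force, the opening and the grip force at its end, in the units of the state.
- arm.get_obs(): the state, without advancing time (a new reading comes with each control period).
- arm.get_image(name): name is "scene" or "top" or "wrist"; returns a dict with "image" (420x560x3 uint8, red, green, blue), "fx", "fy", "cx", "cy" (pixels), "origin" and "rotation" of the camera in the world; the wrist camera has in their place "mount" (4x4, takes a point from camera to tool coordinates, whose origin is the TCP and whose axes are the flange's). Camera axes: x right, y down, z forward; pixel columns grow to the right and rows downward; lengths in m; the calibration is good to about 2 mm. A picture is of the moment at which its call begins: read the wrist's pose just before it. There is no depth.
- arm.finish_job(): hands the job in; it is judged then, once.
Trained networks look in the newest picture that a camera, given by its name, has taken for a name from the list of things; names that differ only in an ending like _2 or _b are one class to them, and where a whole thing is asked for, a point or a joint stands for the part that bears it (a point fixed in the world has none). Each returns a list of dicts, best first, with "p" (0 to 1); they miss things now and then, are a little off and sometimes report something else, mostly with a low value. They report only what shows in the picture. A call takes as long as a camera call.
- arm.look_for(camera, thing): "position" ([column, row] in pixels, amid what is visible of it).
- arm.outline_of(camera, thing): "mask" (420x560 bool, what is visible of it) and "position" ([column, row] in pixels, amid what is visible of it).
- arm.mark_of(camera, thing): "position" ([column, row] in pixels: a listed point, or the origin of a listed thing).
The state is a dict: "t": time; "joints": joint angles; "qd": joint speeds; "joint_efforts": joint torques, N m; "position": TCP position; "tcp_rot": TCP orientation; "contact_force": force on the tool from outside, world axes, zero at the start; "torque": the same for the moment, N m; "width": finger opening in m; "grip_force": force on a finger pad.
Only numpy, scipy, OpenCV 4.12 (cv2) and the standard library are available. Lean on these libraries where they do the work, as an engineer would, in place of code of your own. Each camera call takes 0.05 s, during which the arm holds its last target. There are 200 camera calls.

## Working session

There is one attempt and no reset: what is moved stays moved. The work goes in short steps, Python scripts to look and compute and a tool call to move; the robot and the scene stay as the last step left them, time stands still between calls to the robot, and variables do not carry over. Pictures are saved under pics/ and viewed, at most 10 in all, crops included, and the job is handed in when it is done.

Besides the shell and the picture viewer there is one more tool, called after "Call:" as name(argument=value, ...) on one line, values as JSON. servo_tool: Moves the arm, as the interface text tells. Its arguments: {"type":"object","properties":{"increments":{"type":"string"},"newtons":{"type":"number"}},"required":["increments"]}

```bash
mkdir -p pics; ls; cat > h.py <<'E'
import numpy as np, cv2
from scipy.spatial.transform import Rotation as R
from rig import arm
np.set_printoptions(precision=4,suppress=True)
def rot(q): return R.from_quat([q[1],q[2],q[3],q[0]]).as_matrix()
def cam(name):
    o=arm.get_obs(); im=arm.get_image(name)
    if name=="wrist":
        T=np.eye(4);T[:3,:3]=rot(o["tcp_rot"]);T[:3,3]=o["position"];M=T@np.array(im["mount"])
        C,Rm=M[:3,3],M[:3,:3]
    else: C,Rm=np.array(im["origin"]),np.array(im["rotation"])
    return dict(im=im["image"],C=C,R=Rm,f=(im["fx"],im["fy"],im["cx"],im["cy"]))
def ray(c,p):
    fx,fy,cx,cy=c["f"]; d=c["R"]@np.array([(p[0]-cx)/fx,(p[1]-cy)/fy,1]); return d/np.linalg.norm(d)
def proj(c,P):
    fx,fy,cx,cy=c["f"]; q=c["R"].T@(np.array(P)-c["C"]); return np.array([fx*q[0]/q[2]+cx,fy*q[1]/q[2]+cy])
def atz(c,p,z):
    d=ray(c,p); return c["C"]+d*(z-c["C"][2])/d[2]
def tri(obs):
    A=np.zeros((3,3));b=np.zeros(3)
    for c,p in obs:
        d=ray(c,p);P=np.eye(3)-np.outer(d,d);A+=P;b+=P@c["C"]
    X=np.linalg.solve(A,b); return X,[np.linalg.norm(proj(c,X)-p) for c,p in obs]
def save(c,n): cv2.imwrite("pics/"+n,c["im"][:,:,::-1])
E
python3 - <<'E'
from h import *
cs={}
for n in ["scene","top","wrist"]:
    c=cam(n);cs[n]=c;save(c,n+"0.png");print(n,c["C"],c["R"][:,2],c["f"])
    for th in ["tin","posts","seat","clamp_board","clamp_arm","clamp_foot","handle_pivot","grip","spice_bottle","drinking_glass","salt_shaker"]:
        m=arm.mark_of(n,th)[:2]
        print(" ",th,[(np.round(x["position"],1).tolist(),round(x["p"],2)) for x in m])
        c[th]=m[0]["position"] if m and m[0]["p"]>.3 else None
for th in cs["top"]:
    if th in("im","C","R","f"):continue
    o=[(cs[n],np.array(cs[n][th])) for n in("scene","top","wrist") if cs[n][th] is not None]
    if len(o)>1: print(th,len(o),*tri(o))
print(arm.get_obs())
E
```

```text
picsTraceback (most recent call last):
  File "<stdin>", line 4, in <module>
IndexError: too many indices for array: array is 1-dimensional, but 2 were indexed
```

```bash
sed -i 's/np.array(im\["origin"\]),np.array(im\["rotation"\])/np.array(im["origin"]),(lambda r: rot(r) if r.size==4 else r.reshape(3,3))(np.array(im["rotation"]))/' h.py
cat > m.py <<'E'
from h import *
import sys
tag=sys.argv[1]; names=sys.argv[2].split(","); ths=sys.argv[3].split(",") if len(sys.argv)>3 else ["tin","posts","seat","clamp_board","clamp_arm","clamp_foot","handle_pivot","grip","spice_bottle","drinking_glass","salt_shaker"]
cs={}
for n in names:
    c=cam(n);cs[n]=c;save(c,n+tag+".png");print(n,c["C"],c["R"][:,2],c["f"])
    for th in ths:
        m=arm.mark_of(n,th)[:2]
        print(" ",th,[(np.round(x["position"],1).tolist(),round(x["p"],2)) for x in m])
        c[th]=m[0]["position"] if m and m[0]["p"]>.3 else None
for th in ths:
    o=[(cs[n],np.array(cs[n][th])) for n in names if cs[n][th] is not None]
    if len(o)>1: print(th,len(o),*tri(o))
E
python3 m.py 0 scene,top,wrist; python3 -c "
from rig import arm;print(arm.get_obs())"
```

```text
scene [ 0.483  -0.3543  0.8497] [ 0.0039  0.5481 -0.8364] (400.95923428233675, 400.95923428233675, 277.7675383766099, 205.3121862198825)
  tin [([236.1, 184.9], 0.68)]
  posts [([320.9, 290.4], 0.59), ([256.8, 219.5], 0.41)]
  seat [([257.1, 218.6], 0.66)]
  clamp_board [([258.2, 251.7], 0.77)]
  clamp_arm [([259.8, 243.2], 0.88)]
  clamp_foot [([256.8, 209.7], 0.6)]
  handle_pivot [([260.7, 253.2], 0.78)]
  grip [([262.5, 261.4], 0.73)]
  spice_bottle [([282.9, 180.9], 0.73)]
  drinking_glass [([322.3, 250.9], 0.94)]
  salt_shaker [([322.2, 288.9], 0.81), ([262.4, 261.0], 0.33)]
top [0.3478 0.1078 0.9822] [ 0.1394 -0.0021 -0.9902] (390.29570731157463, 390.29570731157463, 280.6692055847708, 210.934885014966)
  tin [([220.2, 252.3], 0.57), ([295.9, 226.0], 0.22)]
  posts []
  seat [([261.1, 229.9], 0.64)]
  clamp_board [([298.2, 225.2], 0.72)]
  clamp_arm [([311.8, 221.8], 0.67)]
  clamp_foot [([309.8, 210.6], 0.55)]
  handle_pivot [([326.7, 215.9], 0.77)]
  grip [([360.8, 208.9], 0.58), ([306.4, 221.5], 0.56)]
  spice_bottle [([207.5, 203.8], 0.61)]
  drinking_glass [([293.4, 173.3],
[... 1445 characters left out ...]
96,  0.32100136, -0.0700956 ,  1.45047581,  0.02261918,
        1.37076721, -0.05687605]), 'qd': array([ 7.95678562e-04, -9.36219725e-04, -9.02762738e-04, -5.23791019e-04,
        3.21421909e-04, -2.00597865e-03, -2.84582465e-05]), 'joint_efforts': array([-4.78139227e-04, -4.91090763e+01, -4.03362801e-01, -3.12760484e+01,
       -6.37936452e-02,  3.36659595e-02, -3.04141778e-06]), 'position': array([ 0.15813369, -0.63051489,  0.23059778]), 'tcp_rot': array([ 7.16542088e-05,  9.92455735e-01,  1.22603461e-01, -2.18655097e-05]), 'contact_force': array([-0.28516823, -0.99769064,  0.24238998]), 'torque': array([0.02863323, 0.00724683, 0.03052355]), 'grip_force': 0.0, 'width': 0.08709256953748173}
```

View pics/scene0.png

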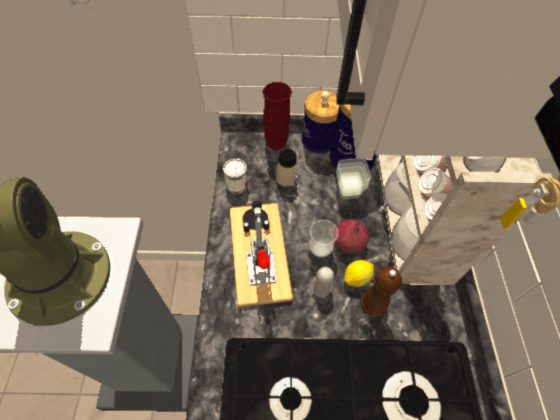

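View pics/top0.png

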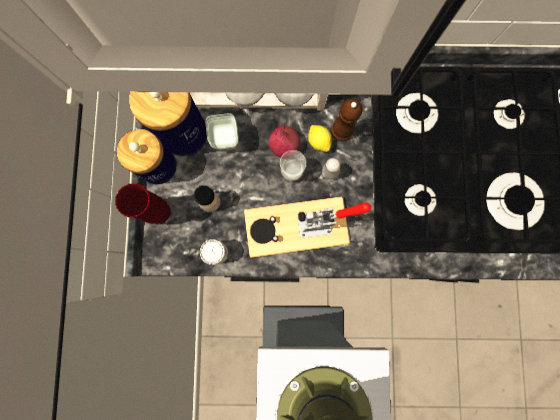

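```bash
cat > p.py <<'E'
# python3 p.py x y z yaw_deg(tool x heading) open n [x y z yaw open n ...]
import sys
from h import *
a=list(map(float,sys.argv[1:])); o=arm.get_obs(); p=np.array(o["position"]); M=rot(o["tcp_rot"]); rows=[]
for i in range(0,len(a),6):
    x,y,z,yaw,g,n=a[i:i+6]; n=int(n); c,s=np.cos(np.radians(yaw)),np.sin(np.radians(yaw))
    G=np.array([[c,s,0],[s,-c,0],[0,0,-1]]); rv=R.from_matrix(M.T@G).as_rotvec()/n
    d=(np.array([x,y,z])-p)/n
    for k in range(n):
        rows.append(np.r_[M.T@d/.025, np.degrees(rv)/8, g]); M=M@R.from_rotvec(rv).as_matrix()
    p=np.array([x,y,z]); M=G
r=np.array(rows); print("max",abs(r[:,:6]).max(0))
for j in range(0,len(r),12): print("; ".join(" ".join("%g"%round(v,2) for v in q) for q in r[j:j+12]))
E
python3 p.py 0.45 -0.30 0.34 60 1 14 0.47 0.0 0.34 96.5 1 12 0.39 0.2 0.30 96.5 1 9
```

```text
max [1.2593 0.713  0.3127 0.0001 0.0001 0.41  ]
1.04 -0.71 -0.31 0 0 -0.41 1; 1.08 -0.65 -0.31 0 0 -0.41 1; 1.11 -0.59 -0.31 0 0 -0.41 1; 1.15 -0.52 -0.31 0 0 -0.41 1; 1.17 -0.46 -0.31 0 0 -0.41 1; 1.2 -0.39 -0.31 0 0 -0.41 1; 1.22 -0.32 -0.31 0 0 -0.41 1; 1.23 -0.25 -0.31 0 0 -0.41 1; 1.25 -0.18 -0.31 0 0 -0.41 1; 1.26 -0.11 -0.31 0 0 -0.41 1; 1.26 -0.04 -0.31 0 0 -0.41 1; 1.26 0.04 -0.31 0 0 -0.41 1
1.26 0.11 -0.31 0 0 -0.41 1; 1.25 0.18 -0.31 0 0 -0.41 1; 0.9 -0.44 0 0 0 -0.38 1; 0.92 -0.39 0 0 0 -0.38 1; 0.94 -0.34 0 0 0 -0.38 1; 0.96 -0.29 0 0 0 -0.38 1; 0.97 -0.24 0 0 0 -0.38 1; 0.98 -0.19 0 0 0 -0.38 1; 0.99 -0.14 0 0 0 -0.38 1; 1 -0.09 0 0 0 -0.38 1; 1 -0.03 0 0 0 -0.38 1; 1 0.02 0 0 0 -0.38 1
1 0.07 0 0 0 -0.38 1; 0.99 0.13 0 0 0 -0.38 1; 0.92 -0.25 0.18 0 0 0 1; 0.92 -0.25 0.18 0 0 0 1; 0.92 -0.25 0.18 0 0 0 1; 0.92 -0.25 0.18 0 0 0 1; 0.92 -0.25 0.18 0 0 0 1; 0.92 -0.25 0.18 0 0 0 1; 0.92 -0.25 0.18 0 0 0 1; 0.92 -0.25 0.18 0 0 0 1; 0.92 -0.25 0.18 0 0 0 1
```

Call:
servo_tool(increments="0.8 -0.55 -0.3 0 0 -0.3 1; 0.85 -0.5 -0.3 0 0 -0.3 1; 0.85 -0.5 -0.3 0 0 -0.3 1; 0.9 -0.45 -0.3 0 0 -0.3 1; 0.9 -0.4 -0.3 0 0 -0.3 1; 0.9 -0.35 -0.3 0 0 -0.3 1; 0.95 -0.3 -0.3 0 0 -0.3 1; 0.95 -0.25 -0.3 0 0 -0.4 1; 0.95 -0.2 -0.3 0 0 -0.4 1; 1 -0.15 -0.3 0 0 -0.4 1; 1 -0.1 -0.3 0 0 -0.4 1; 1 -0.1 -0.3 0 0 -0.4 1")

```text
t: 3.05
position: [0.3611, -0.4111, 0.3211]
tcp_rot: [0.0, 0.917, 0.4, 0.0]
contact_force: [0.9, 0.6, 0.6]
width: 0.0868
grip_force: 0.0
```

```bash
python3 p.py 0.48 0.0 0.34 96.5 1 18 0.39 0.2 0.30 96.5 1 9
```

```text
max [0.951  0.4275 0.1778 0.     0.     0.3426]
0.85 -0.43 -0.04 0 -0 -0.34 1; 0.87 -0.39 -0.04 0 -0 -0.34 1; 0.89 -0.34 -0.04 0 -0 -0.34 1; 0.9 -0.3 -0.04 0 -0 -0.34 1; 0.92 -0.26 -0.04 0 -0 -0.34 1; 0.93 -0.21 -0.04 0 -0 -0.34 1; 0.94 -0.17 -0.04 0 -0 -0.34 1; 0.94 -0.12 -0.04 0 -0 -0.34 1; 0.95 -0.08 -0.04 0 -0 -0.34 1; 0.95 -0.03 -0.04 0 -0 -0.34 1; 0.95 0.01 -0.04 0 -0 -0.34 1; 0.95 0.06 -0.04 0 -0 -0.34 1
0.95 0.1 -0.04 0 -0 -0.34 1; 0.94 0.15 -0.04 0 -0 -0.34 1; 0.93 0.19 -0.04 0 -0 -0.34 1; 0.92 0.24 -0.04 0 -0 -0.34 1; 0.91 0.28 -0.04 0 -0 -0.34 1; 0.89 0.32 -0.04 0 -0 -0.34 1; 0.93 -0.3 0.18 0 0 0 1; 0.93 -0.3 0.18 0 0 0 1; 0.93 -0.3 0.18 0 0 0 1; 0.93 -0.3 0.18 0 0 0 1; 0.93 -0.3 0.18 0 0 0 1; 0.93 -0.3 0.18 0 0 0 1
0.93 -0.3 0.18 0 0 0 1; 0.93 -0.3 0.18 0 0 0 1; 0.93 -0.3 0.18 0 0 0 1
```

Call:
servo_tool(increments="0.85 -0.4 -0.05 0 0 -0.35 1; 0.9 -0.4 -0.05 0 0 -0.35 1; 0.9 -0.35 -0.05 0 0 -0.35 1; 0.9 -0.3 -0.05 0 0 -0.35 1; 0.9 -0.25 -0.05 0 0 -0.35 1; 0.95 -0.2 -0.05 0 0 -0.35 1; 0.95 -0.15 -0.05 0 0 -0.35 1; 0.95 -0.1 -0.05 0 0 -0.35 1; 0.95 -0.1 -0.05 0 0 -0.35 1; 0.95 -0.05 -0.05 0 0 -0.35 1; 0.95 0 -0.05 0 0 -0.35 1; 0.95 0.05 -0.05 0 0 -0.35 1")

```text
t: 4.25
position: [0.4404, -0.1356, 0.3357]
tcp_rot: [0.0, 0.762, 0.648, -0.0]
contact_force: [0.7, 0.4, -0.5]
width: 0.0872
grip_force: 0.0
```

Call:
servo_tool(increments="0.95 0.1 -0.05 0 0 -0.35 1; 0.95 0.15 -0.05 0 0 -0.35 1; 0.95 0.2 -0.05 0 0 -0.35 1; 0.9 0.25 -0.05 0 0 -0.35 1; 0.9 0.3 -0.05 0 0 -0.35 1; 0.9 0.3 0 0 0 -0.2 1; 0.95 -0.3 0 0 0 0 1; 0 0 0 0 0 0 1")

```text
t: 5.05
position: [0.4676, 0.0279, 0.3421]
tcp_rot: [-0.0, 0.666, 0.746, 0.0]
contact_force: [0.2, -0.0, -0.4]
width: 0.0867
grip_force: 0.0
```

```bash
python3 m.py 1 wrist,scene,top tin,posts,seat,clamp_board,clamp_foot,handle_pivot,grip,spice_bottle; python3 p.py .39 .19 .3 96.5 1 8
```

```text
wrist [0.4595 0.0962 0.4971] [ 0.0287 -0.2485 -0.9682] (320.31055538905605, 320.31055538905605, 284.7335957172987, 214.32398256904168)
  tin []
  posts []
  seat [([270.8, 174.5], 0.74), ([269.1, 87.6], 0.63)]
  clamp_board [([271.9, 149.8], 0.86)]
  clamp_foot [([264.0, 185.9], 0.73), ([368.7, 152.2], 0.35)]
  handle_pivot [([275.9, 212.3], 0.6)]
  grip []
  spice_bottle [([264.2, 184.3], 0.6)]
scene [ 0.483  -0.3543  0.8497] [ 0.0039  0.5481 -0.8364] (400.95923428233675, 400.95923428233675, 277.7675383766099, 205.3121862198825)
  tin [([233.6, 184.6], 0.55), ([283.8, 180.3], 0.49)]
  posts []
  seat [([257.6, 217.9], 0.89)]
  clamp_board [([258.6, 251.2], 0.85)]
  clamp_foot [([258.1, 210.8], 0.61), ([264.6, 261.9], 0.56)]
  handle_pivot [([261.6, 250.8], 0.83), ([321.7, 248.8], 0.21)]
  grip [([263.8, 256.6], 0.65)]
  spice_bottle [([284.5, 179.3], 0.97)]
top [0.3478 0.1078 0.9822] [ 0.1394 -0.0021 -0.9902] (390.29570731157463, 390.29570731157463, 280.6692055847708, 210.934885014966)
  tin [([220.7, 253.0], 0.94)]
  posts []
  seat [([260.5, 229.5], 0.98)]
  clamp_board [([293.8, 
[... 494 characters left out ...]
4(2.0499847385846968)]
clamp_foot 3 [0.4486 0.049  0.2152] [np.float64(2.536085068206851), np.float64(0.47175533923977464), np.float64(1.0403106181441844)]
handle_pivot 3 [0.4551 0.0037 0.1355] [np.float64(4.135831114129166), np.float64(0.801558308273677), np.float64(2.6894403853386986)]
spice_bottle 3 [0.4682 0.1292 0.2914] [np.float64(115.32195579047651), np.float64(32.00065810004066), np.float64(61.37899182856746)]
max [0.8743 0.303  0.209  0.     0.0001 0.0065]
0.87 -0.3 0.21 -0 0 -0.01 1; 0.87 -0.3 0.21 -0 0 -0.01 1; 0.87 -0.3 0.21 -0 0 -0.01 1; 0.87 -0.3 0.21 -0 0 -0.01 1; 0.87 -0.3 0.21 -0 0 -0.01 1; 0.87 -0.3 0.21 -0 0 -0.01 1; 0.87 -0.3 0.21 -0 0 -0.01 1; 0.87 -0.3 0.21 -0 0 -0.01 1
```

Call:
servo_tool(increments="0.9 -0.3 0.2 0 0 0 1; 0.9 -0.3 0.2 0 0 0 1; 0.9 -0.3 0.2 0 0 0 1; 0.9 -0.3 0.2 0 0 0 1; 0.9 -0.3 0.2 0 0 0 1; 0 0 0 0 0 0 1")

```text
t: 7.0
position: [0.4173, 0.1351, 0.3163]
tcp_rot: [-0.0, 0.666, 0.746, -0.0]
contact_force: [0.0, 1.0, -0.3]
width: 0.087
grip_force: 0.0
```

```bash
cat >> m.py <<'E'
if "wrist" in cs:
    c=cs["wrist"]
    for th,z in (("tin",0),("seat",.018),("spice_bottle",0),("tin",.036),("spice_bottle",.05)):
        if z in(.036,.05):
            m=arm.outline_of("wrist",th)
            if m: print(th,"outline",m[0]["p"],m[0]["position"],atz(c,m[0]["position"],z))
        elif c.get(th) is not None: print(th,"at z",z,atz(c,c[th],z))
E
python3 m.py 2 wrist,scene,top tin,posts,seat,clamp_board,spice_bottle
```

```text
wrist [0.4093 0.2036 0.4712] [ 0.0285 -0.2497 -0.9679] (320.31055538905605, 320.31055538905605, 284.7335957172987, 214.32398256904168)
  tin [([266.7, 83.8], 0.63)]
  posts []
  seat [([299.0, 167.3], 0.62)]
  clamp_board [([299.1, 226.6], 0.76)]
  spice_bottle [([359.5, 71.4], 0.69)]
scene [ 0.483  -0.3543  0.8497] [ 0.0039  0.5481 -0.8364] (400.95923428233675, 400.95923428233675, 277.7675383766099, 205.3121862198825)
  tin [([234.8, 183.7], 0.84)]
  posts []
  seat [([254.6, 216.4], 0.56)]
  clamp_board [([259.0, 251.9], 0.65)]
  spice_bottle [([284.8, 177.4], 0.97)]
top [0.3478 0.1078 0.9822] [ 0.1394 -0.0021 -0.9902] (390.29570731157463, 390.29570731157463, 280.6692055847708, 210.934885014966)
  tin []
  posts []
  seat []
  clamp_board []
  spice_bottle []
tin 2 [0.3763 0.2623 0.0075] [np.float64(1.4679795958137056), np.float64(0.7668404370713967)]
seat 2 [0.4329 0.1568 0.0193] [np.float64(1.398501940168734), np.float64(0.8084094542317531)]
clamp_board 2 [0.4458 0.0671 0.007 ] [np.float64(0.5989379269734173), np.float64(0.3884910301404073)]
spice_bottle 2 [ 0.5037  0.2945 -0.0044] [np.float64(0.7075272086970096), np.float64(0.3489423932092606)]
tin at z 0 [0.3778 0.2635 0.    ]
seat at z 0.018 [0.4349 0.1569 0.018 ]
spice_bottle at z 0 [0.5019 0.2933 0.    ]
tin outline 0.8 [265.4, 75.9] [0.3777 0.268  0.036 ]
spice_bottle outline 0.78 [373.8, 67.4] [0.5085 0.2902 0.05  ]
```

View pics/wrist2.png

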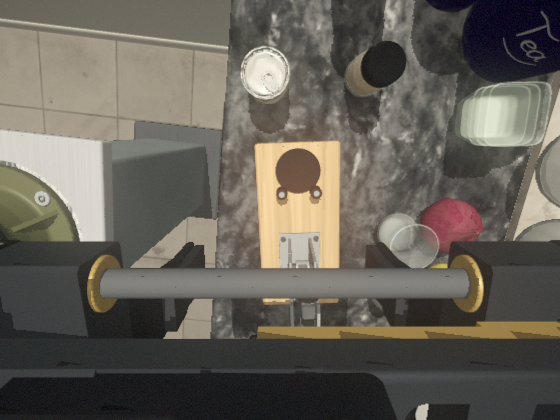

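```bash
cat > b.py <<'E'
from h import *
c=cam("wrist"); im=c["im"]
print(atz(c,(265.5,72),.072),"tin top")
for p in [(281,195),(316,193)]: print("post",atz(c,p,.042))
for p in [(256,143),(340,141),(262,303)]: print("board corner",atz(c,p,.018))
# disc: dark blob on board
g=im[140:205,265:332].max(2); m=(g<75).astype(np.uint8)
n,l,s,ce=cv2.connectedComponentsWithStats(m); i=1+s[1:,4].argmax(); q=ce[i]+[265,140]; print("disc",q,s[i],atz(c,q,.018))
hsv=cv2.cvtColor(im,cv2.COLOR_RGB2HSV); w=((hsv[...,0]>10)&(hsv[...,0]<28)&(hsv[...,1]>70)&(hsv[...,2]>110)).astype(np.uint8); w[310:]=0; w[:,:235]=0; w[:,360:]=0; w[:130]=0
k,_=cv2.findContours(w,0,1); k=max(k,key=cv2.contourArea); P=np.array([atz(c,x,.018)[:2] for x in k[:,0]],np.float32); print("rect",cv2.minAreaRect(P))
m=arm.outline_of("scene","tin")
E
python3 b.py
```

```text
[0.3832 0.263  0.072 ] tin top
post [0.4161 0.1151 0.042 ]
post [0.4632 0.1229 0.042 ]
board corner [0.3744 0.1796 0.018 ]
board corner [0.4896 0.1945 0.018 ]
board corner [ 0.4043 -0.065   0.018 ]Traceback (most recent call last):
  File "b.py", line 8, in <module>
    n,l,s,ce=cv2.connectedComponentsWithStats(m); i=1+s[1:,4].argmax(); q=ce[i]+[265,140]; print("disc",q,s[i],atz(c,q,.018))
                                                      ~~~~~~~~~~~~~~^^
ValueError: attempt to get argmax of an empty sequence
```

```bash
sed -i 's/g<75/g<110/; s/; i=1+s/; print(g[30,33],g[30,2]); i=1+s/' b.py; cat >> b.py <<'E'
mm=arm.outline_of("wrist","tin"); print(mm[0]["p"] if mm else None)
x=(l==i).astype(np.uint8); kk,_=cv2.findContours(x,0,1); kk=max(kk,key=cv2.contourArea)[:,0]+[265,140]; D=np.array([atz(c,v,.018)[:2] for v in kk],np.float32); D=D[D[:,1]>.145]
print("disc circle",cv2.minEnclosingCircle(D),D.min(0),D.max(0))
cv2.imwrite("pics/crop.png",cv2.resize(im[30:230,220:420,::-1],(600,600),interpolation=2))
E
python3 b.py
```

```text
[0.3832 0.263  0.072 ] tin top
post [0.4161 0.1151 0.042 ]
post [0.4633 0.1229 0.042 ]
board corner [0.3745 0.1796 0.018 ]
board corner [0.4896 0.1944 0.018 ]
board corner [ 0.4043 -0.065   0.018 ]
110 246
disc [296.519 157.794] [ 10   5  44  26 738] [0.4325 0.1654 0.018 ]
rect ((0.44256341457366943, 0.09560064971446991), (0.12233288586139679, 0.19632042944431305), 8.226950645446777)
0.9
disc circle ((0.43394652009010315, 0.15332208573818207), 0.030625484883785248) [0.4034 0.1458] [0.4645 0.1827]
```

View pics/crop.png

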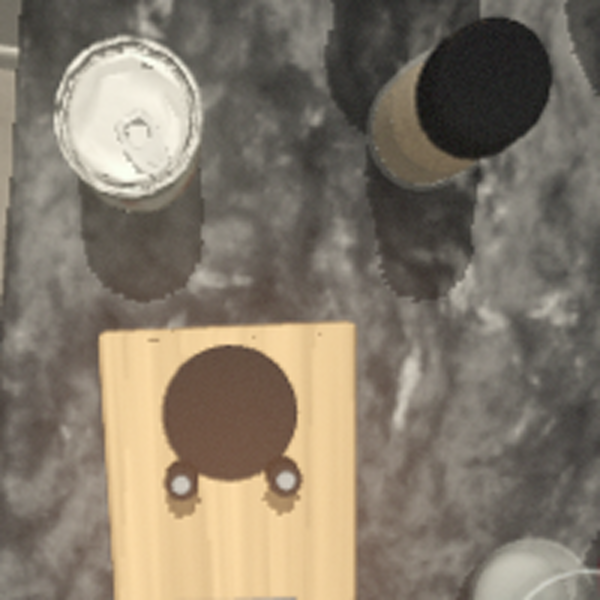

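```bash
python3 - <<'E'
from h import *
c=cam("wrist")
f=lambda u,v:(220+u/3,30+v/3)
print("tin top",[atz(c,f(*p),.072)[:2] for p in [(128,117),(55,117),(202,117),(128,37),(128,197)]])
A,B=[atz(c,f(*p),.042)[:2] for p in [(180,484),(286,480)]]; d=B-A; n=np.array([-d[1],d[0]])/np.linalg.norm(d)
print("posts",A,B,np.linalg.norm(d),np.degrees(np.arctan2(*d[::-1])),"seat",(A+B)/2+.028*n)
print("disc",[atz(c,f(*p),.018)[:2] for p in [(230,412),(163,412),(297,412),(230,345),(230,480)]])
A,B=[atz(c,f(*p),.018)[:2] for p in [(99,333),(356,322)]]; d=B-A; n=np.array([-d[1],d[0]])/np.linalg.norm(d)
print("edge",A,B,np.linalg.norm(d),np.degrees(np.arctan2(*d[::-1])),"seat",(A+B)/2-.04*n)
print("bottle base",atz(c,f(425,135),0),"cap",atz(c,f(484,87),.1))
E
```

```text
tin top [array([0.3797, 0.2658]), array([0.3518, 0.2628]), array([0.408 , 0.2688]), array([0.3772, 0.2936]), array([0.3822, 0.2369])]
posts [0.4142 0.12  ] [0.4618 0.1269] 0.048069286537095565 8.219444349097648 seat [0.434  0.1512]
disc [array([0.4342, 0.1522]), array([0.4029, 0.1489]), array([0.4656, 0.1555]), array([0.4307, 0.1828]), array([0.438, 0.12 ])]
edge [0.3701 0.1818] [0.4871 0.1991] 0.11823836362359434 8.425330872197371 seat [0.4345 0.1509]
bottle base [0.5091 0.2845 0.    ] cap [0.5068 0.2843 0.1   ]
```

```bash
python3 p.py 0.3795 0.2655 0.14 98.2 1 8 .3795 .2655 .039 98.2 1 6
```

```text
max [0.6945 0.1277 0.8838 0.     0.0001 0.033 ]
0.69 -0.13 0.88 0 0 -0.03 1; 0.69 -0.12 0.88 0 0 -0.03 1; 0.69 -0.12 0.88 0 0 -0.03 1; 0.69 -0.12 0.88 0 0 -0.03 1; 0.69 -0.11 0.88 0 0 -0.03 1; 0.69 -0.11 0.88 0 0 -0.03 1; 0.69 -0.11 0.88 0 0 -0.03 1; 0.69 -0.11 0.88 0 0 -0.03 1; 0 0 0.67 0 0 0 1; 0 0 0.67 0 0 0 1; 0 0 0.67 0 0 0 1; 0 0 0.67 0 0 0 1
0 0 0.67 0 0 0 1; 0 0 0.67 0 0 0 1
```

Call:
servo_tool(increments="0.7 -0.12 0.88 0 0 -0.03 1; 0.7 -0.12 0.88 0 0 -0.03 1; 0.7 -0.12 0.88 0 0 -0.03 1; 0.7 -0.12 0.88 0 0 -0.03 1; 0.7 -0.12 0.88 0 0 -0.03 1; 0.7 -0.12 0.88 0 0 -0.03 1; 0.7 -0.12 0.88 0 0 -0.03 1; 0.65 -0.1 0.88 0 0 -0.03 1; 0 0 0.4 0 0 0 1; 0 0 0 0 0 0 1")

```text
t: 9.25
position: [0.3786, 0.2649, 0.1296]
tcp_rot: [-0.001, 0.656, 0.755, -0.001]
contact_force: [0.8, -0.1, -0.2]
width: 0.0868
grip_force: 0.0
```

```bash
python3 - <<'E'
from h import *
c=cam("wrist"); save(c,"wrist3.png")
m=arm.outline_of("wrist","tin"); 
if m:
    k=m[0]["mask"]; ys,xs=np.where(k); print(m[0]["p"],xs.min(),xs.max(),ys.min(),ys.max())
print("expected top centre",proj(c,[.3795,.2655,.072]),[proj(c,[.3795+a,.2655+b,.072]) for a,b in((-.0285,0),(.0285,0),(0,.0285))])
E
python3 p.py .3795 .2655 .039 98.2 1 6
```

```text
0.62 245 326 178 268
expected top centre [286.6472 232.9354] [array([245.9344, 227.4435]), array([327.0198, 238.3815]), array([292.6042, 193.0083])]
max [0.0039 0.0043 0.6148 0.0002 0.0002 0.0055]
0 -0 0.61 0 0 -0.01 1; 0 -0 0.61 0 0 -0.01 1; 0 -0 0.61 0 0 -0.01 1; 0 -0 0.61 0 0 -0.01 1; 0 -0 0.61 0 0 -0.01 1; 0 -0 0.61 0 0 -0.01 1
```

View pics/wrist3.png

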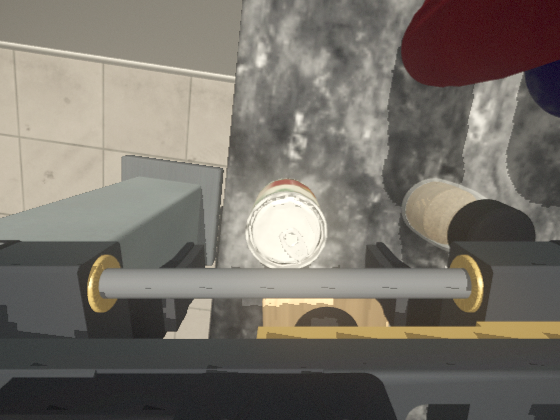

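Call:
servo_tool(increments="0 0 0.7 0 0 0 1; 0 0 0.7 0 0 0 1; 0 0 0.7 0 0 0 1; 0 0 0.7 0 0 0 1; 0 0 0.5 0 0 0 1; 0 0 0.2 0 0 0 1; 0 0 0 0 0 0 1; 0 0 0 0 0 0 0.75; 0 0 0 0 0 0 0.65; 0 0 0 0 0 0 0.6; 0 0 0 0 0 0 0.5; 0 0 0 0 0 0 0.4", newtons=15)

```text
t: 10.55
position: [0.3796, 0.2657, 0.0435]
tcp_rot: [0.0, 0.656, 0.755, 0.0]
contact_force: [-0.0, -0.4, 2.4]
width: 0.057
grip_force: 15.0
```

```bash
python3 p.py .3796 .2657 .10 98.2 .4 4 .4323 .1634 .10 98.2 .4 7  .4323 .1634 .0635 98.2 .4 4
```

```text
max [0.6215 0.2147 0.5652 0.0004 0.0004 0.0063]
0 0 -0.57 0 0 -0.01 0.4; 0 0 -0.57 0 0 -0.01 0.4; 0 0 -0.57 0 0 -0.01 0.4; 0 0 -0.57 0 0 -0.01 0.4; -0.62 0.21 0 0 0 0 0.4; -0.62 0.21 0 0 0 0 0.4; -0.62 0.21 0 0 0 0 0.4; -0.62 0.21 0 0 0 0 0.4; -0.62 0.21 0 0 0 0 0.4; -0.62 0.21 0 0 0 0 0.4; -0.62 0.21 0 0 0 0 0.4; 0 0 0.37 0 0 0 0.4
0 0 0.37 0 0 0 0.4; 0 0 0.37 0 0 0 0.4; 0 0 0.37 0 0 0 0.4
```

Call:
servo_tool(increments="0 0 -0.57 0 0 0 0.4; 0 0 -0.57 0 0 0 0.4; 0 0 -0.57 0 0 0 0.4; 0 0 -0.57 0 0 0 0.4; -0.62 0.21 0 0 0 0 0.4; -0.62 0.21 0 0 0 0 0.4; -0.62 0.21 0 0 0 0 0.4; -0.62 0.21 0 0 0 0 0.4; -0.62 0.21 0 0 0 0 0.4; -0.62 0.21 0 0 0 0 0.4; -0.62 0.21 0 0 0 0 0.4; 0 0 0 0 0 0 0.4")

```text
t: 11.75
position: [0.4316, 0.1611, 0.0999]
tcp_rot: [0.0, 0.657, 0.754, -0.001]
contact_force: [-0.2, -0.2, -1.6]
width: 0.057
grip_force: 15.0
```

```bash
python3 - <<'E'
from h import *
print(arm.get_obs()["contact_force"]); c=cam("wrist"); save(c,"wrist4.png")
E
python3 p.py .4323 .1634 .0635 98.2 .4 6
```

```text
[-0.1984 -0.1984 -1.5864]
max [0.0039 0.01   0.243  0.0009 0.0001 0.0067]
0 0.01 0.24 -0 -0 -0.01 0.4; 0 0.01 0.24 -0 -0 -0.01 0.4; 0 0.01 0.24 -0 -0 -0.01 0.4; 0 0.01 0.24 -0 -0 -0.01 0.4; 0 0.01 0.24 -0 -0 -0.01 0.4; 0 0.01 0.24 -0 -0 -0.01 0.4
```

View pics/wrist4.png

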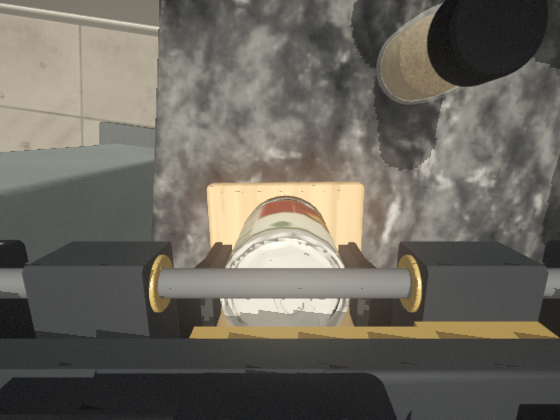

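Call:
servo_tool(increments="0 0 0.3 0 0 0 0.4; 0 0 0.3 0 0 0 0.4; 0 0 0.3 0 0 0 0.4; 0 0 0.3 0 0 0 0.4; 0 0 0.15 0 0 0 0.4; 0 0 0.1 0 0 0 0.4; 0 0 0 0 0 0 0.4")

```text
t: 12.5
position: [0.4307, 0.1635, 0.0637]
tcp_rot: [-0.0, 0.656, 0.755, -0.0]
contact_force: [1.0, 0.4, -1.3]
width: 0.057
grip_force: 15.0
```

Call:
servo_tool(increments="0 0 0.04 0 0 0 0.4; 0 0 0.04 0 0 0 0.4; 0 0 0 0 0 0 0.4")

```text
t: 12.8
position: [0.4311, 0.1633, 0.0621]
tcp_rot: [0.0, 0.656, 0.755, -0.0]
contact_force: [-0.8, -0.5, -1.3]
width: 0.0569
grip_force: 15.0
```

Call:
servo_tool(increments="0 0.04 0.03 0 0 0 0.4; 0 0 0.03 0 0 0 0.4; 0 0 0 0 0 0 0.4")

```text
t: 13.1
position: [0.4321, 0.1634, 0.0614]
tcp_rot: [0.0, 0.656, 0.755, -0.001]
contact_force: [-4.8, -2.8, 8.2]
width: 0.0566
grip_force: 15.0
```

Call:
servo_tool(increments="0 0 -0.02 0 0 0 0.4; -0.1 0 0 0 0 0 0.4; -0.1 0 0 0 0 0 0.4; -0.1 0 0 0 0 0 0.4; 0 0 0 0 0 0 0.4")

```text
t: 13.6
position: [0.4339, 0.1563, 0.0615]
tcp_rot: [0.0, 0.656, 0.755, 0.001]
contact_force: [0.5, 2.8, 5.1]
width: 0.0571
grip_force: 15.0
```

Call:
servo_tool(increments="-0.04 0 0 0 0 0 0.4; -0.04 0 0 0 0 0 0.4; 0 0 0 0 0 0 0.4")

```text
t: 13.9
position: [0.4339, 0.1548, 0.0615]
tcp_rot: [0.0, 0.656, 0.755, 0.001]
contact_force: [-0.3, 3.2, 5.5]
width: 0.057
grip_force: 15.0
```

Call:
servo_tool(increments="-0.03 0 0 0 0 0 0.4; -0.03 0 0 0 0 0 0.4; 0 0 0 0 0 0 0.4")

```text
t: 14.2
position: [0.434, 0.1538, 0.0615]
tcp_rot: [-0.0, 0.656, 0.755, 0.001]
contact_force: [-1.2, 5.1, 6.9]
width: 0.057
grip_force: 15.0
```

Call:
servo_tool(increments="-0.03 0 -0.01 0 0 0 0.4; -0.02 0 0 0 0 0 0.4; 0 0 0 0 0 0 0.4")

```text
t: 14.5
position: [0.434, 0.1517, 0.0615]
tcp_rot: [0.0, 0.656, 0.755, 0.0]
contact_force: [-0.5, 3.3, 5.7]
width: 0.0569
grip_force: 15.0
```

Call:
servo_tool(increments="-0.02 0 0 0 0 0 0.4; -0.02 0 0 0 0 0 0.4; 0 0 0 0 0 0 0.4")

```text
t: 14.8
position: [0.434, 0.1511, 0.0615]
tcp_rot: [-0.0, 0.656, 0.755, 0.001]
contact_force: [-1.3, 4.7, 5.6]
width: 0.0567
grip_force: 15.0
```

Call:
servo_tool(increments="-0.02 0 0 0 0 0 0.4; -0.02 0 0 0 0 0 0.4; 0 0 0 0 0 0 0.4")

```text
t: 15.1
position: [0.434, 0.1509, 0.0616]
tcp_rot: [-0.001, 0.656, 0.755, 0.001]
contact_force: [-1.3, 7.4, 5.9]
width: 0.0572
grip_force: 15.0
```

Call:
servo_tool(increments="-0.02 0 0 0 0 0 0.4; -0.02 0 0 0 0 0 0.4; 0 0 0 0 0 0 0.4")

```text
t: 15.4
position: [0.434, 0.1507, 0.0617]
tcp_rot: [-0.001, 0.656, 0.755, 0.001]
contact_force: [-1.5, 7.3, 5.8]
width: 0.0571
grip_force: 15.0
```

Call:
servo_tool(increments="0 0 0 0 0 0 0.7; 0 0 0 0 0 0 0.75; 0 0 0 0 0 0 0.85; 0 0 0 0 0 0 0.9; 0 0 0 0 0 0 0.9")

```text
t: 15.9
position: [0.434, 0.1478, 0.061]
tcp_rot: [0.0, 0.656, 0.755, -0.0]
contact_force: [-0.6, 0.3, 0.2]
width: 0.0762
grip_force: 0.0
```

```bash
python3 p.py .434 .151 .12 98.2 .9 4 .434 .151 .24 98.2 .9 5 .434 .151 .3 98.2 1 3
```

```text
max [0.0316 0.0045 0.96   0.0009 0.0011 0.0072]
0.03 0 -0.59 -0 0 -0.01 0.9; 0.03 0 -0.59 -0 0 -0.01 0.9; 0.03 0 -0.59 -0 0 -0.01 0.9; 0.03 0 -0.59 -0 0 -0.01 0.9; 0 0 -0.96 0 0 0 0.9; 0 0 -0.96 0 0 0 0.9; 0 0 -0.96 0 0 0 0.9; 0 0 -0.96 0 0 0 0.9; 0 0 -0.96 0 0 0 0.9; 0 0 -0.8 0 0 0 1; 0 0 -0.8 0 0 0 1; 0 0 -0.8 0 0 0 1
```

Call:
servo_tool(increments="0 0 -0.6 0 0 0 0.9; 0 0 -0.6 0 0 0 0.9; 0 0 -0.6 0 0 0 0.9; 0 0 -0.9 0 0 0 0.9; 0 0 -0.9 0 0 0 0.9; 0 0 -0.9 0 0 0 0.9; 0 0 -0.9 0 0 0 0.9; 0 0 -0.9 0 0 0 0.9; 0 0 -0.9 0 0 0 0.9; 0 0 -0.9 0 0 0 0.9; 0 0 -0.9 0 0 0 0.9; 0 0 0 0 0 0 0.9")

```text
t: 17.1
position: [0.4356, 0.1488, 0.2889]
tcp_rot: [0.002, 0.656, 0.755, 0.001]
contact_force: [0.8, 0.3, -0.8]
width: 0.0781
grip_force: 0.0
```

```bash
python3 - <<'E'
from h import *
c=cam("wrist"); u,v=proj(c,[.434,.1512,.09]).astype(int); print(u,v)
cx0=max(0,u-100);cy0=max(0,v-100);print(cx0,cy0)
cv2.imwrite("pics/crop2.png",cv2.resize(c["im"][cy0:cy0+200,cx0:cx0+200,::-1],(600,600),interpolation=2))
for q in [(0,0),(.0285,0),(-.0285,0),(0,.0285),(0,-.0285)]: print((proj(c,[.434+q[0],.1512+q[1],.09])-[cx0,cy0])*3)
s=cam("scene"); 
for n in("scene","top"):
  s=cam(n)
  for th in("grip","handle_pivot","clamp_foot"):
    print(n,th,[(x["position"],x["p"]) for x in arm.mark_of(n,th)[:2]])
  if n=="scene":
    cv2.imwrite("pics/crop3.png",cv2.resize(s["im"][180:330,190:390,::-1],(800,600),interpolation=2))
E
```

```text
282 192
182 92
[302.3606 300.6185]
[377.6702 310.8937]
[226.5663 290.2771]
[313.0014 224.6963]
[292.1317 373.6019]
scene grip [([263.7, 263.2], 0.56)]
scene handle_pivot [([256.4, 254.2], 0.66), ([260.5, 250.3], 0.59)]
scene clamp_foot [([256.8, 211.7], 0.46)]
top grip []
top handle_pivot [([326.5, 220.0], 0.72)]
top clamp_foot [([310.2, 213.0], 0.4)]
```

View pics/crop2.png

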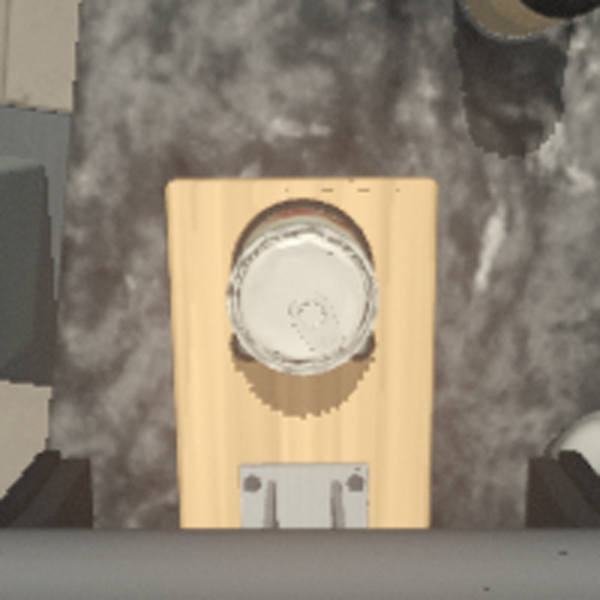

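View pics/crop3.png

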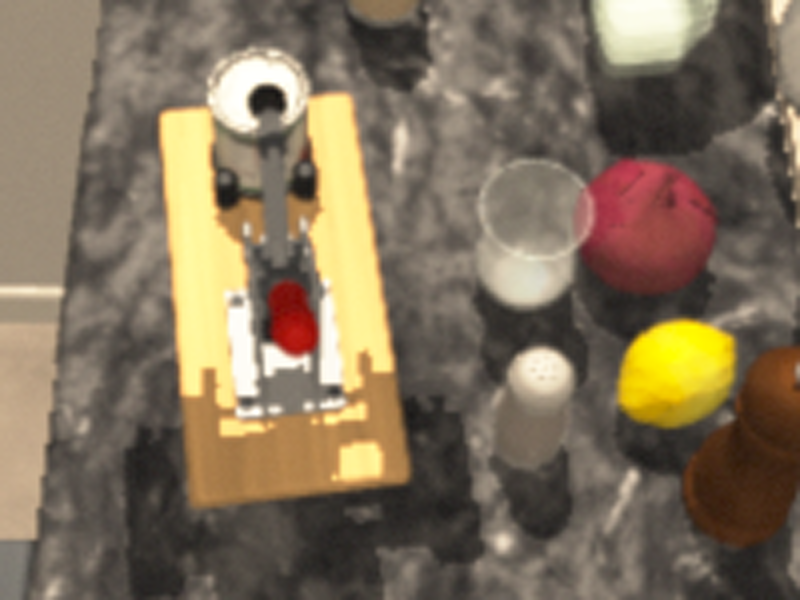

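```bash
cat > g.py <<'E'
from h import *
d=np.array([-.1426,.9898,0]); piv=np.array([.4552,.004,.136]); bx=np.array([.9898,.1426,0])
def redseg(n):
    c=cam(n); h=cv2.cvtColor(c["im"],cv2.COLOR_RGB2HSV)
    m=(((h[...,0]<6)|(h[...,0]>174))&(h[...,1]>190)&(h[...,2]>90)).astype(np.uint8)
    u,v=proj(c,piv+[0,-.04,.05]).astype(int); k=np.zeros_like(m); k[v-45:v+45,u-45:u+45]=1; m*=k
    return c,m
if __name__=="__main__":
  for n in("scene","top"):
    c,m=redseg(n); ys,xs=np.where(m)
    print(n,m.sum(),xs.min() if len(xs) else 0,xs.max() if len(xs) else 0,ys.min() if len(ys) else 0,ys.max() if len(ys) else 0)
    if not m.sum(): continue
    best=[]
    for th in np.arange(-.5,1.5,.01):
        # silhouette of grip capsule
        k=np.zeros_like(m)
        for r in np.linspace(.030,.105,16):
            P=piv-d*r*np.cos(th)+[0,0,r*np.sin(th)]; q=proj(c,P); rad=c["f"][0]*.0095/np.linalg.norm(P-c["C"])
            cv2.circle(k,tuple(int(round(a*8)) for a in q),int(rad*8),1,-1,shift=3)
        best.append(((k&m).sum()/(k|m).sum(),th))
    print(sorted(best)[::-1][:3])
E
python3 g.py
```

```text
scene 152 258 268 251 267
[(np.float64(0.7736842105263158), np.float64(0.9200000000000013)), (np.float64(0.7684210526315789), np.float64(0.9300000000000013)), (np.float64(0.7525252525252525), np.float64(0.9100000000000013))]
top 290 336 370 203 217
[(np.float64(0.8095238095238095), np.float64(0.8900000000000012)), (np.float64(0.8055555555555556), np.float64(0.8700000000000012)), (np.float64(0.8011049723756906), np.float64(0.8800000000000012))]
```

```bash
python3 p.py .4595 -.0257 .285 98.2 0 8 .4595 -.0257 .225 98.2 0 4
python3 - <<'E'
from h import *
o=None
for r in(.085,.09):
  for th in [.9,.8,.7,.6,.5,.4,.3,.2,.1,0,-.1,-.2,-.3,-.4]:
    s=r*np.cos(th)-.0095*np.sin(th)-.0095*np.clip(th/.2,-1,1); z=.136+r*np.sin(th)+.0095*np.cos(th)+.008
    if r==.09: print(th,round(s,4),round(z,4),np.round([.4552+.1426*s,.004-.9898*s],4), None if o is None else np.round([(o[0]-s)/.025,(o[1]-z)/.025],2))
    o=(s,z)
E
```

```text
max [0.8797 0.005  0.6    0.0004 0.0001 0.0031]
-0.88 0.01 0.01 -0 -0 -0 0; -0.88 0 0.01 -0 -0 -0 0; -0.88 0 0.01 -0 -0 -0 0; -0.88 0 0.01 -0 -0 -0 0; -0.88 0 0.01 -0 -0 -0 0; -0.88 0 0.01 -0 -0 -0 0; -0.88 0 0.01 -0 -0 -0 0; -0.88 0 0.01 -0 -0 -0 0; 0 0 0.6 0 0 0 0; 0 0 0.6 0 0 0 0; 0 0 0.6 0 0 0 0; 0 0 0.6 0 0 0 0
0.9 0.039 0.2204 [ 0.4608 -0.0346] [ 2.1  -4.03]
0.8 0.0464 0.2152 [ 0.4618 -0.0419] [-0.3   0.21]
0.7 0.0532 0.2092 [ 0.4628 -0.0487] [-0.27  0.24]
0.6 0.0594 0.2027 [ 0.4637 -0.0548] [-0.25  0.26]
0.5 0.0649 0.1955 [ 0.4645 -0.0603] [-0.22  0.29]
0.4 0.0697 0.1878 [ 0.4651 -0.065 ] [-0.19  0.31]
0.3 0.0737 0.1797 [ 0.4657 -0.0689] [-0.16  0.33]
0.2 0.0768 0.1712 [ 0.4662 -0.072 ] [-0.13  0.34]
0.1 0.0839 0.1624 [ 0.4672 -0.079 ] [-0.28  0.35]
0 0.09 0.1535 [ 0.468  -0.0851] [-0.25  0.36]
-0.1 0.0952 0.1445 [ 0.4688 -0.0903] [-0.21  0.36]
-0.2 0.0996 0.1354 [ 0.4694 -0.0946] [-0.17  0.36]
-0.3 0.0983 0.1265 [ 0.4692 -0.0933] [0.05 0.36]
-0.4 0.0961 0.1177 [ 0.4689 -0.0911] [0.09 0.35]
```

Call:
servo_tool(increments="-0.88 0 0 0 0 0 0; -0.88 0 0 0 0 0 0; -0.88 0 0 0 0 0 0; -0.88 0 0 0 0 0 0; -0.88 0 0 0 0 0 0; -0.88 0 0 0 0 0 0; -0.88 0 0 0 0 0 0; -0.88 0 0 0 0 0 0; 0 0 0.7 0 0 0 0; 0 0 0.7 0 0 0 0; 0 0 0.7 0 0 0 0; 0 0 0.4 0 0 0 0", newtons=15)

```text
t: 18.9
position: [0.458, -0.0259, 0.2224]
tcp_rot: [-0.001, 0.656, 0.755, -0.0]
contact_force: [-0.3, -0.5, -0.1]
width: 0.0008
grip_force: 0.0
```

```bash
python3 - <<'E'
from h import *
o=arm.get_obs();print(o["position"],o["width"],o["contact_force"]); c=cam("scene"); cv2.imwrite("pics/crop4.png",cv2.resize(c["im"][160:310,170:370,::-1],(800,600),interpolation=2))
E
```

```text
[ 0.458  -0.0259  0.2224] 0.0007682954713076296 [-0.332  -0.4941 -0.133 ]
```

View pics/crop4.png

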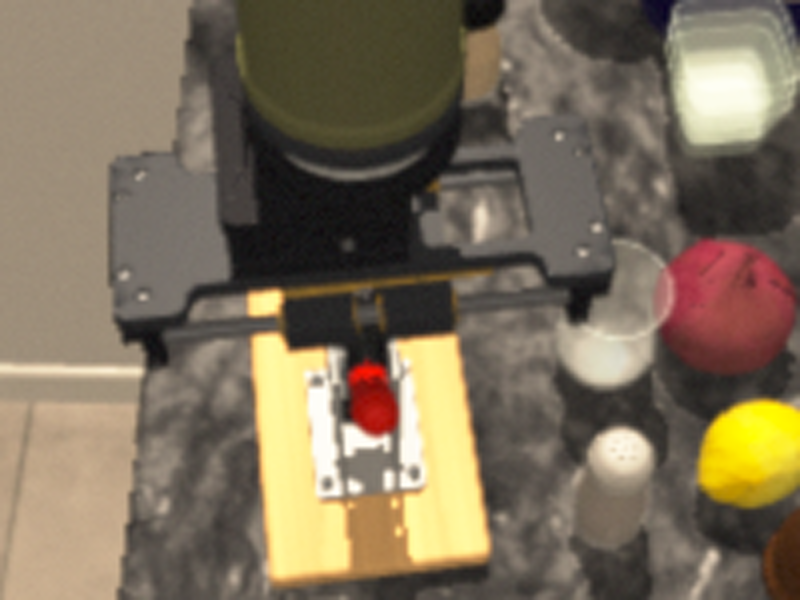

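Call:
servo_tool(increments="-0.18 0.06 0 0 0 0 0; -0.18 0 0.08 0 0 0 0; -0.15 0 0.1 0 0 0 0; -0.15 0 0.1 0 0 0 0; -0.14 0 0.12 0 0 0 0; -0.14 0 0.12 0 0 0 0; -0.12 0 0.13 0 0 0 0; -0.12 0 0.13 0 0 0 0; 0 0 0 0 0 0 0")

```text
t: 19.85
position: [0.4635, -0.0556, 0.2034]
tcp_rot: [-0.001, 0.656, 0.754, -0.001]
contact_force: [-0.7, -0.3, 0.2]
width: 0.0004
grip_force: 0.0
```

```bash
python3 g.py
```

```text
scene 126 260 270 272 285
[(np.float64(0.3783783783783784), np.float64(0.600000000000001)), (np.float64(0.3698224852071006), np.float64(0.610000000000001)), (np.float64(0.3684210526315789), np.float64(0.580000000000001))]
top 77 340 349 209 217
[(np.float64(0.23255813953488372), np.float64(1.1300000000000014)), (np.float64(0.23076923076923078), np.float64(1.2000000000000015)), (np.float64(0.22875816993464052), np.float64(1.1200000000000014))]
```

```bash
cat > t.py <<'E'
from g import *
c,m=redseg("scene"); 
h=cv2.cvtColor(c["im"],cv2.COLOR_RGB2HSV); m=(((h[...,0]<6)|(h[...,0]>174))&(h[...,1]>170)&(h[...,2]>80)); m[:240]=0;m[320:]=0;m[:,:245]=0;m[:,285:]=0
ys,xs=np.where(m); print("rows",ys.min(),ys.max(),"cols",xs.min(),xs.max())
for th in np.arange(.8,-.6,-.1):
    v=[]
    for r in(.03,.107):
        P=piv-d*r*np.cos(th)+[0,0,r*np.sin(th)]; q=proj(c,P); v.append(q[1]+np.sign(r-.05)*c["f"][0]*.009/np.linalg.norm(P-c["C"]))
    print(round(th,1),np.round(v,1))
E
python3 t.py
```

```text
rows 271 285 cols 260 270
0.8 [251.2 275. ]
0.7 [252.7 280.7]
0.6 [254.1 286.1]
0.5 [255.5 291.1]
0.4 [256.7 295.6]
0.3 [257.8 299.6]
0.2 [258.9 303. ]
0.1 [259.7 305.8]
0.0 [260.5 308.1]
-0.1 [261.1 309.7]
-0.2 [261.5 310.8]
-0.3 [261.8 311.2]
-0.4 [262. 311.]
-0.5 [261.9 310.3]
```

Call:
servo_tool(increments="-0.11 0 0.14 0 0 0 0; -0.11 0 0.14 0 0 0 0; -0.1 0 0.15 0 0 0 0; -0.1 0 0.15 0 0 0 0; 0 0 0 0 0 0 0")

```text
t: 20.5
position: [0.4652, -0.0659, 0.189]
tcp_rot: [-0.0, 0.656, 0.755, -0.0]
contact_force: [0.2, 0.0, -1.0]
width: 0.0004
grip_force: 0.0
```

Call:
servo_tool(increments="-0.08 0 0.16 0 0 0 0; -0.08 0 0.16 0 0 0 0; 0 0 0 0 0 0 0")

```text
t: 20.8
position: [0.4659, -0.0697, 0.1811]
tcp_rot: [-0.0, 0.656, 0.755, -0.0]
contact_force: [-0.3, -0.1, 0.3]
width: 0.0006
grip_force: 0.0
```

```bash
python3 t.py | head -1
```

```text
rows 284 299 cols 261 271
```

Call:
servo_tool(increments="-0.08 0 0.17 0 0 0 0; -0.07 0 0.17 0 0 0 0; 0 0 0 0 0 0 0")

```text
t: 21.15
position: [0.4664, -0.0732, 0.1726]
tcp_rot: [-0.0, 0.656, 0.755, -0.0]
contact_force: [0.5, -0.6, -0.1]
width: 0.0003
grip_force: 0.0
```

Call:
servo_tool(increments="-0.1 0 0.17 0 0 0 0; -0.1 0 0.17 0 0 0 0; 0 0 0 0 0 0 0")

```text
t: 21.45
position: [0.467, -0.0785, 0.164]
tcp_rot: [-0.0, 0.656, 0.755, -0.0]
contact_force: [-0.9, -0.7, 0.2]
width: 0.0004
grip_force: 0.0
```

```bash
python3 t.py | head -1
```

```text
rows 292 306 cols 261 271
```

Call:
servo_tool(increments="-0.1 0 0.17 0 0 0 0; 0 0 0.1 0 0 0 0; 0 0 0 0 0 0 0")

```text
t: 21.8
position: [0.4676, -0.0806, 0.1576]
tcp_rot: [-0.0, 0.656, 0.755, -0.0]
contact_force: [0.6, 1.3, -0.0]
width: 0.0007
grip_force: 0.0
```

Call:
servo_tool(increments="-0.1 0 0.1 0 0 0 0; 0 0 0.1 0 0 0 0; 0 0 0 0 0 0 0")

```text
t: 22.1
position: [0.468, -0.083, 0.1527]
tcp_rot: [-0.0, 0.656, 0.755, -0.0]
contact_force: [-0.6, 0.6, 0.0]
width: 0.0005
grip_force: 0.0
```

Call:
servo_tool(increments="-0.1 0 0.1 0 0 0 0; 0 0 0.1 0 0 0 0; 0 0 0 0 0 0 0")

```text
t: 22.4
position: [0.4688, -0.0852, 0.1483]
tcp_rot: [0.0, 0.656, 0.755, 0.0]
contact_force: [-0.3, 0.9, 4.3]
width: 0.0005
grip_force: 1.9
```

```bash
python3 t.py | head -1; python3 - <<'E'
from h import *
c=cam("scene");save(c,"s9.png");cv2.imwrite("pics/crop9.png",cv2.resize(c["im"][180:330,170:370,::-1],(800,600),interpolation=2))
E
```

```text
rows 298 309 cols 262 272
```

Call:
servo_tool(increments="-0.02 0 0.07 0 0 0 0; -0.02 0 0.07 0 0 0 0; 0 0 0 0 0 0 0")

```text
t: 22.8
position: [0.469, -0.0855, 0.1452]
tcp_rot: [-0.0, 0.656, 0.755, 0.0]
contact_force: [-2.0, 2.6, 5.7]
width: 0.0004
grip_force: 3.4
```

Call:
servo_tool(increments="-0.02 0 0.07 0 0 0 0; -0.02 0 0.07 0 0 0 0; 0 0 0 0 0 0 0")

```text
t: 23.1
position: [0.4691, -0.0857, 0.1418]
tcp_rot: [-0.001, 0.656, 0.755, 0.001]
contact_force: [-2.9, 4.5, 9.3]
width: 0.0009
grip_force: 4.2
```

Call:
servo_tool(increments="-0.02 0 0.07 0 0 0 0; -0.02 0 0.07 0 0 0 0; 0 0 0 0 0 0 0")

```text
t: 23.4
position: [0.4694, -0.0863, 0.1383]
tcp_rot: [-0.001, 0.656, 0.755, 0.001]
contact_force: [-2.2, 4.3, 8.8]
width: 0.0006
grip_force: 4.0
```

Call:
servo_tool(increments="0 0 0.07 0 0 0 0; 0 0 0.07 0 0 0 0; 0 0 0 0 0 0 0")

```text
t: 23.7
position: [0.4695, -0.0868, 0.1347]
tcp_rot: [-0.0, 0.656, 0.755, 0.001]
contact_force: [-0.2, 3.6, 6.9]
width: 0.0004
grip_force: 3.1
```

Call:
servo_tool(increments="0 0 0.06 0 0 0 0; 0 0 0.06 0 0 0 0; 0 0 0 0 0 0 0")

```text
t: 24.0
position: [0.4696, -0.0875, 0.1315]
tcp_rot: [0.0, 0.656, 0.755, 0.001]
contact_force: [0.1, 3.2, 4.7]
width: 0.0007
grip_force: 1.9
```

Call:
servo_tool(increments="0 0 0.05 0 0 0 0; 0 0 0.05 0 0 0 0; 0 0 0 0 0 0 0")

```text
t: 24.3
position: [0.4689, -0.0886, 0.1283]
tcp_rot: [0.0, 0.656, 0.755, -0.0]
contact_force: [0.4, -0.1, 1.2]
width: 0.0003
grip_force: 0.7
```

Call:
servo_tool(increments="0 0 0.03 0 0 0 0; 0 0 0.03 0 0 0 0; 0 0 0 0 0 0 0")

```text
t: 24.6
position: [0.4682, -0.0886, 0.1264]
tcp_rot: [-0.001, 0.656, 0.755, -0.001]
contact_force: [0.4, 0.2, 0.2]
width: 0.0002
grip_force: 0.0
```

Call:
servo_tool(increments="0 0 0.03 0 0 0 0; 0 0 0.03 0 0 0 0; 0 0 0 0 0 0 0")

```text
t: 24.9
position: [0.4687, -0.0883, 0.1253]
tcp_rot: [-0.0, 0.656, 0.755, -0.0]
contact_force: [0.6, -0.1, -0.8]
width: 0.001
grip_force: 0.0
```

Call:
servo_tool(increments="0 0 0.03 0 0 0 0; 0 0 0.03 0 0 0 0; 0 0 0 0 0 0 0")

```text
t: 25.2
position: [0.4688, -0.0883, 0.1239]
tcp_rot: [-0.0, 0.656, 0.755, -0.0]
contact_force: [0.2, 0.1, 0.6]
width: 0.001
grip_force: 0.0
```

Call:
servo_tool(increments="0 0 0.03 0 0 0 0; 0 0 0 0 0 0 0")

```text
t: 25.4
position: [0.4689, -0.0883, 0.1232]
tcp_rot: [-0.0, 0.656, 0.755, -0.0]
contact_force: [0.8, 0.2, -0.1]
width: 0.0007
grip_force: 0.0
```

Call:
servo_tool(increments="0 0 0.03 0 0 0 0; 0 0 0 0 0 0 0")

```text
t: 25.6
position: [0.469, -0.0883, 0.1227]
tcp_rot: [0.0, 0.656, 0.755, 0.0]
contact_force: [-0.3, 0.2, 1.4]
width: 0.0006
grip_force: 0.8
```

Call:
servo_tool(increments="0 0 0.03 0 0 0 0; 0 0 0 0 0 0 0")

```text
t: 25.8
position: [0.4692, -0.0882, 0.1224]
tcp_rot: [0.0, 0.656, 0.755, -0.0]
contact_force: [-0.7, 0.4, 5.2]
width: 0.0005
grip_force: 2.3
```

Call:
servo_tool(increments="0 0 -0.1 0 0 0 0; 0 0 -0.3 0 0 0 0; 0 0 -0.7 0 0 0 0; 0 0 -0.9 0 0 0 0; 0 0 -0.9 0 0 0 0; 0 0 -0.9 0 0 0 0; 0 0 -0.9 0 0 0 0; -0.5 0 -0.9 0 0 0 0; -0.9 0 -0.5 0 0 0 0; -0.9 0 0 0 0 0 0; -0.9 0 0 0 0 0 0; -0.9 0 0 0 0 0 0")

```text
t: 27.0
position: [0.4827, -0.1916, 0.2731]
tcp_rot: [-0.001, 0.656, 0.755, -0.0]
contact_force: [-0.2, 0.1, 1.0]
width: 0.0007
grip_force: 0.0
```

```bash
python3 - <<'E'
from h import *
c=cam("scene");cv2.imwrite("pics/crop5.png",cv2.resize(c["im"][150:330,170:380,::-1],(700,600),interpolation=2))
print(arm.get_obs()["contact_force"])
print([(n,arm.mark_of("scene",n)[:1]) for n in("tin","clamp_foot","spice_bottle","drinking_glass","salt_shaker")])
E
python3 t.py|head -1
```

```text
[ 0.4801 -3.8321  0.2022]
[('tin', []), ('clamp_foot', []), ('spice_bottle', []), ('drinking_glass', [{'position': [322.4, 250.1], 'p': 0.79}]), ('salt_shaker', [{'position': [320.8, 288.0], 'p': 0.69}])]Traceback (most recent call last):
  File "t.py", line 4, in <module>
    ys,xs=np.where(m); print("rows",ys.min(),ys.max(),"cols",xs.min(),xs.max())
                                    ~~~~~~^^
    return umr_minimum(a, axis, None, out, keepdims, initial, where)
ValueError: zero-size array to reduction operation minimum which has no identity
```

View pics/crop5.png

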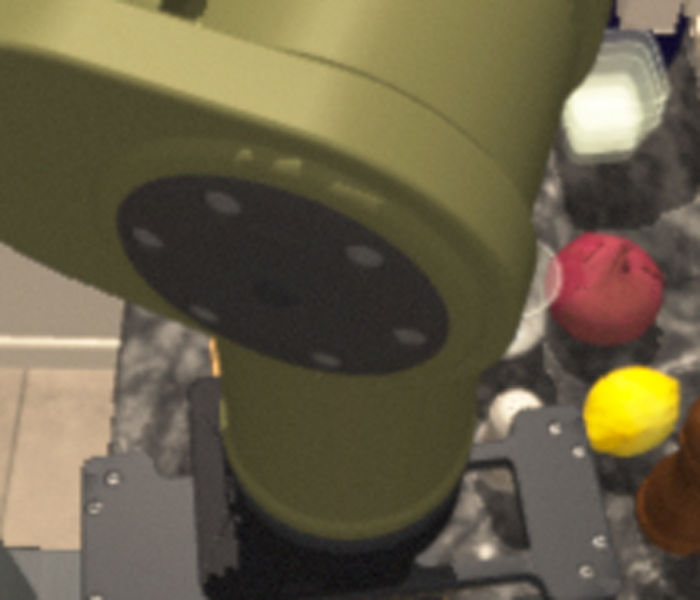

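Call:
servo_tool(increments="-0.9 0 -0.3 0 0 0 0; -0.9 0 -0.3 0 0 0 0; -0.9 0 -0.3 0 0 0 0; -0.9 0 0 0 0 0 0; -0.9 0 0 0 0 0 0; -0.9 0 0 0 0 0 0; -0.9 0 0 0 0 0 0; -0.9 0 0 0 0 0 0; -0.9 0 0 0 0 0 0; -0.9 0 0 0 0 0 0; -0.5 0 0 0 0 0 0; 0 0 0 0 0 0 0")

```text
t: 28.55
position: [0.5159, -0.4262, 0.2961]
tcp_rot: [-0.0, 0.657, 0.754, -0.0]
contact_force: [-0.1, -0.3, -0.4]
width: 0.0006
grip_force: 0.0
```

```bash
python3 m.py 7 scene,top tin,clamp_arm,clamp_foot,grip,spice_bottle,drinking_glass,salt_shaker; python3 g.py; python3 t.py|head -1; python3 -c "
from rig import arm;o=arm.get_obs();print(o['contact_force'],o['t'])
from h import *
c=cam('scene');print('expect tin',proj(c,[.434,.1512,.018]),'foot clamped',proj(c,[.4384,.1215+.028,.112]))"
```

```text
scene [ 0.483  -0.3543  0.8497] [ 0.0039  0.5481 -0.8364] (400.95923428233675, 400.95923428233675, 277.7675383766099, 205.3121862198825)
  tin [([255.4, 217.7], 0.59)]
  clamp_arm [([259.1, 240.6], 0.73), ([280.6, 180.8], 0.56)]
  clamp_foot [([262.0, 249.9], 0.74), ([287.1, 178.5], 0.7)]
  grip [([264.2, 296.4], 0.61)]
  spice_bottle [([283.6, 179.1], 0.7)]
  drinking_glass [([320.9, 252.7], 0.83)]
  salt_shaker [([321.5, 289.2], 0.7)]
top [0.3478 0.1078 0.9822] [ 0.1394 -0.0021 -0.9902] (390.29570731157463, 390.29570731157463, 280.6692055847708, 210.934885014966)
  tin [([263.6, 232.5], 0.97), ([206.6, 200.4], 0.37)]
  clamp_arm [([310.3, 221.9], 0.88)]
  clamp_foot [([262.4, 223.3], 0.44)]
  grip [([363.0, 211.7], 0.61)]
  spice_bottle [([207.9, 200.1], 0.88), ([309.9, 221.8], 0.71)]
  drinking_glass [([296.4, 174.2], 0.93), ([326.7, 217.0], 0.38)]
  salt_shaker [([328.7, 170.1], 0.61)]
tin 2 [0.431  0.1477 0.0263] [np.float64(1.0880849812491462), np.float64(1.0643575317097567)]
clamp_arm 2 [0.4475 0.0396 0.113 ] [np.float64(0.6675920190229989), np.float64(0.6173626226304093)]
cla
[... 341 characters left out ...]
np.float64(1.8932811919771864), np.float64(1.7290903093488152)]
salt_shaker 2 [ 0.5909 -0.0178 -0.0007] [np.float64(1.475068464935904), np.float64(1.2796792452375871)]
scene 310 259 271 267 302
[(np.float64(0.6469344608879493), np.float64(-0.5)), (np.float64(0.6421052631578947), np.float64(-0.49)), (np.float64(0.64), np.float64(-0.47))]
top 256 341 373 209 219
[(np.float64(0.7901234567901234), np.float64(-0.31999999999999984)), (np.float64(0.7870370370370371), np.float64(-0.32999999999999985)), (np.float64(0.7863777089783281), np.float64(-0.33999999999999986))]
rows 267 311 cols 259 272
[-0.55197024  0.40812745  0.41413133] 29.5
expect tin [255.7562 218.5185] foot clamped [256.3363 197.2446]
```

```bash
python3 -c "
from rig import arm;print(arm.finish_job())"
```

```text
the job is handed in; nothing more can be done
None
```

The job is handed in: the tin stands upright against both posts, and the clamp handle went past its dead point onto its stop (touched with about 5 N) and stayed down once the arm withdrew. I had no picture left to see the foot on the tin, so that rests on the push force, which rose to about 9 N and fell away at the dead point, and on position checks, which also showed the bottle, glass and shaker unmoved.

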